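# Take the blue probe off the keyhole rack and put it in the titration cell

### The job

Take the blue probe off the keyhole rack: slide the yellow probe that blocks the wide opening out of the way to the side of the slot away from the blue one, slide the blue probe along the slot to the wide opening and lift it out. Then feed it down through the guide sleeve on the lid of the glass titration cell, holding it until its collar is about to rest on the sleeve, and let it stand there, fully down. Do not lift the red and yellow probes off the rack (sliding them is fine), and do not disturb the bottle, the measuring cylinder, the rubber bulb or the mug.

Things in the scene. Friction and masses are not known exactly. Their poses are not given: they have to be found in the camera images.
- blue_head (a point): centre (half-way up) of the blue plastic head, 22 mm in diameter, 50 mm tall, of the upright probe to be moved. Under the head a black collar 32 mm in diameter, 5 mm thick, its underside 30 mm below this point. z is the probe's axis; it is round, so yaw means nothing. 0.10 to 0.21 kg. Starts hung near either end of the rack's slot, 78 to 88 mm from the opening's centre
- blue_tip (a point): lowest point of the blue probe, on its axis, 135 mm below the head's centre. Below the collar come a steel neck 8 mm in diameter, 10 mm long, and a steel shaft 16 mm in diameter, 95 mm long, its last 8 mm tapering to 8 mm in diameter
- red_head (a point): centre of the red head of another probe of the same shape, 0.15 kg, hung near the other end of the slot, 78 to 88 mm from the opening's centre
- yellow_head (a point): centre of the yellow head of a third probe of the same shape, 0.15 kg, hung within 28 mm of the opening's centre, so that the blue one cannot get there until the yellow is slid 36 mm or more past the centre, to the side where the red one hangs (its collar has room there up to about 45 mm; the red one may be pushed on to the slot's end)
- rack_hole (a point): centre of the wide opening of the rack's keyhole slot, on the plate's top surface, 150 mm above the table. z up, y along the slot, x across it. The opening is octagonal, 24 mm across flats: the probes' 16 mm shafts pass up through it, but not through the 11 mm slot; the 32 mm collars pass through neither, so a probe can slide across the opening and still hang
- rack: fixed grey rack: a level plate 90 mm (x) by 250 mm (y), 6 mm thick, on a leg wall under each end; origin on the table below the wide opening. A straight slot 11 mm wide runs along y in its middle; a probe's neck can slide to 92 mm either side of the centre. In the slot a probe hangs by its collar and can be raised 4 mm before its shaft catches under the plate
- cell_mouth (a point): centre of the top rim of the guide sleeve, 140 mm above the table, z up. The sleeve is a fixed upright black tube, bore 20 mm, 70 mm long, open below, with a rim 38 mm in diameter. With the probe fully home its collar lies on the rim and its head's centre is 30 mm above this point
- cell: fixed squat glass cell, 100 mm in diameter, on a white stone slab 130 mm square; its white lid, 104 mm in diameter, has its top 108 mm above the table and carries the guide sleeve in its middle; origin on the table under the sleeve
- bottle: amber reagent bottle with a black cap, 72 mm in diameter, 225 mm tall, standing between the rack and the cell; origin at the centre of its underside
- cylinder: glass measuring cylinder, 30 mm in diameter, 182 mm tall, on a blue foot 60 mm in diameter, standing beyond the rack; origin at the centre of its underside
- bulb: orange rubber bulb, 54 mm in diameter, 85 mm tall, on the table to the right of the cell; origin at the centre of its underside
- mug: white mug, 80 mm in diameter, 85 mm tall, on the table beyond the cell; origin at the centre of its underside

How it is judged:
On the way, in this order (a step that is already met when the one before it is completed fails the run):
1. the blue probe is slid along the slot to the wide opening (horizontal distance between blue_head and rack_hole below 0.007 m and z of blue_head in the frame of rack_hole below 0.045 m), for 0.05 s.
2. the blue probe is lifted right out of the rack (z of blue_tip in the frame of rack_hole above 0.002 m), for 0.05 s.
3. the blue probe is down the guide sleeve, its collar less than 15 mm above the rim, while still held (z of blue_head in the frame of cell_mouth below 0.045 m and horizontal distance between blue_head and cell_mouth below 0.006 m and contact force between the fingers and blue above 0.5 N), for 0.05 s.
At the end, for the whole second after the job is handed in: The blue probe stands upright (within 0.06 rad) in the guide sleeve with its collar on the rim (within 2.5 mm) and its axis within 5 mm of the sleeve's; the red and yellow probes hang upright in the rack's slot by their collars (horizontal distance between blue_head and cell_mouth below 0.005 m and z of blue_head in the frame of cell_mouth between 0.026 and 0.0325 m and angle between blue_head's own z axis and vertical below 0.06 rad and z of red_head in the frame of rack_hole between 0.026 and 0.034 m and x of red_head in the frame of rack_hole between -0.006 and 0.006 m and angle between each of red_head, yellow_head's own z axis and vertical below 0.1 rad and y of red_head in the frame of rack_hole between -0.1 and 0.1 m and z of yellow_head in the frame of rack_hole between 0.026 and 0.034 m and x of yellow_head in the frame of rack_hole between -0.006 and 0.006 m and y of yellow_head in the frame of rack_hole between -0.1 and 0.1 m); the robot touches nothing.
It fails at once if the red or yellow probe is lifted off the rack (raised more than 20 mm) (z of any of red_head, yellow_head in the frame of rack_hole above 0.05 m).
It fails at once if a bystander (bottle, measuring cylinder, bulb, mug) is moved by more than 20 mm or tipped (distance of any of bottle, cylinder, bulb, mug from where it was at the start of the episode above 0.02 m or angle between any of bottle, cylinder, bulb, mug's own z axis and vertical above 0.25 rad).
It also fails if it takes over 62 s, if anything falls off the work surface, if the arm or the gripper's body presses on something with over 40 N, if the wrist force passes 120 N, or if a joint passes its speed limit or range.

### The arm

A 6-joint arm with a two-finger parallel gripper is mounted at the origin on the work surface. World frame = base frame: x ahead of the robot, y to its left, z up, the work surface at z = 0. Lengths are in m, angles in rad, forces in N, time in s.
With the tool pointing down it reaches from about 0.275 to 0.825 m from the base axis. Payload 5.2 kg.
Tool frame: the origin (TCP) lies at the very end of the fingers, on their centre line; the grasp point (between the pads) lies 19 mm behind it; z points along the fingers, y is the line along which they close (so a half turn about z gives the same grasp; the last joint's range is limited). The gripper opens to 93 mm and grips with 3 to 60 N. Pads are 15 mm wide; open, the fingers measure 128 mm over their backs; the gripper's body (75 mm by 188 mm) begins 65 mm behind the grasp point.
Start: joints at [-1.399, 0.259, 1.535, -0, 1.348, -0.203], TCP at [0.201, -0.512, 0.219] pointing down, gripper open.
Joint ranges: [-3.14, 3.14], [-0.91, 2.08], [0.19, 2.58], [-1.22, 4.36], [0.22, 2.71], [-3.12, 3.12]. Speed limits (rad/s): [2.57, 2.57, 3.14, 3.14, 3.14, 3.14].

### API

Orientations are given as a unit quaternion [w, x, y, z].
In Python, from bench import manip, cams, job gives the robot as it stands.
- The arm moves only by the tool play_rows, never from a script. Its argument "increments" is a list of rows, each a list of 7 numbers: the shift along the tool's x, y, z in cm, then the turn, a rotation vector about the tool's x, y, z in rad, then the closure, from 0 (fully open) to 1 (shut). A call has exactly 10 rows; each row is the pose to reach, as a shift and turn from the pose commanded when the call began, along the tool's axes at that moment; what a row does not reach only later rows make up. A row lasts 1/8 s, in which the tool goes at most 62.5 mm and 10.7 degrees, less where a joint would pass 70% of its speed; a pose out of reach is approached as far as the arm can. A call with a gripper value outside its range is refused whole. The fingers move at their own pace and stop on an object; the grip force is fixed at half the most. Time passes only in rows, so rows that repeat a pose let the fingers close, or fill a call up. It gives the time, the measured TCP pose, the force, the opening and the grip force at its end, in the units of the state.
- manip.sense(): the state, without advancing time (a new reading comes with each control period).
- cams.camera(name): name is "side" or "top" or "wrist"; returns a dict with "pixels" (400x640x3 uint8, red, green, blue), "z_map" (400x640 float32, m along the optical axis (not along the pixel's ray), 0 where there is no reading), "fx", "fy", "cx", "cy" (pixels), "cam_to_world" (4x4, takes a point from camera to world coordinates); the wrist camera has in their place "hand_eye" (4x4, takes a point from camera to tool coordinates, whose origin is the TCP and whose axes are the flange's). Camera axes: x right, y down, z forward; pixel columns grow to the right and rows downward; lengths in m; the calibration is good to about 2 mm. A picture is of the moment at which its call begins: read the wrist's pose just before it.
- job.job_done(): hands the job in; it is judged then, once.
The state is a dict: "t": time; "qpos": joint angles; "qd": joint speeds; "effort": joint torques, N m; "position": TCP position; "eef_rot": TCP orientation; "contact_force": force on the tool from outside, world axes, zero at the start; "wrist_torque": the same for the moment, N m; "grip_width": opening from 0.0 (shut) to 1.0 (fully open); "grip_force": force on a finger pad.
Only numpy, scipy, OpenCV 4.12 (cv2) and the standard library are available. Lean on these libraries where they do the work, as an engineer would, in place of code of your own. Each camera call takes 0.05 s, during which the arm holds its last target. There are 200 camera calls.

## Working session

There is one attempt and no reset: what is moved stays moved. The work goes in short steps, Python scripts to look and compute and a tool call to move; the robot and the scene stay as the last step left them, time stands still between calls to the robot, and variables do not carry over. Pictures are saved under pics/ and viewed, at most 10 in all, crops included, and the job is handed in when it is done.

Besides the shell and the picture viewer there is one more tool, called after "Call:" as name(argument=value, ...) on one line, values as JSON. play_rows: Moves the arm, as the interface text tells. Its arguments: {"type":"object","properties":{"increments":{"type":"array"}},"required":["increments"]}

```bash
mkdir -p pics
python3 - <<'E'
from bench import manip,cams
import cv2,numpy as np
s=manip.sense();print(s)
ims=[]
for n in("top","side"):
    c=cams.camera(n);cv2.imwrite(f"pics/{n}0.png",c["pixels"][:,:,::-1]);np.savez(f"{n}0.npz",**c)
    print(n,c["fx"],c["cx"],c["cy"],np.round(c["cam_to_world"],4).tolist())
E
```

```text
{'t': 0.0, 'qpos': array([-1.39883065e+00,  2.59348526e-01,  1.53607412e+00, -1.76407463e-07,
        1.34798303e+00, -2.02762965e-01]), 'qd': array([-1.10801593e-03, -9.98755376e-05,  8.00797787e-04, -8.79353094e-04,
        1.47217968e-03,  2.00950748e-04]), 'effort': array([-1.13360798e-03, -4.37314904e+01, -2.84001321e+01,  7.17296381e-02,
        4.14097973e-02, -1.54450399e-04]), 'position': array([ 0.20125757, -0.51127556,  0.21781832]), 'eef_rot': array([-9.06407018e-04,  9.82498188e-01,  1.86269934e-01,  1.38725287e-05]), 'contact_force': array([-0.42914984,  0.10696431,  0.10948678]), 'wrist_torque': array([ 0.04885924,  0.03336873, -0.02681024]), 'grip_force': 0.0, 'grip_width': 1.0009723221905993}
top 516.2129464643904 312.6185731445227 206.36502651189664 [[0.0267, -0.973, 0.2292, 0.294], [-0.9996, -0.0248, 0.011, -0.0379], [-0.005, -0.2294, -0.9733, 1.4773], [0.0, 0.0, 0.0, 1.0]]
side 459.76660495751554 319.54445168147845 201.25114968578933 [[-0.7406, -0.3951, 0.5435, -0.0299], [-0.6719, 0.4435, -0.5931, 0.6519], [-0.0067, -0.8045, -0.5939, 0.85], [0.0, 0.0, 0.0, 1.0]]
```

View pics/top0.png

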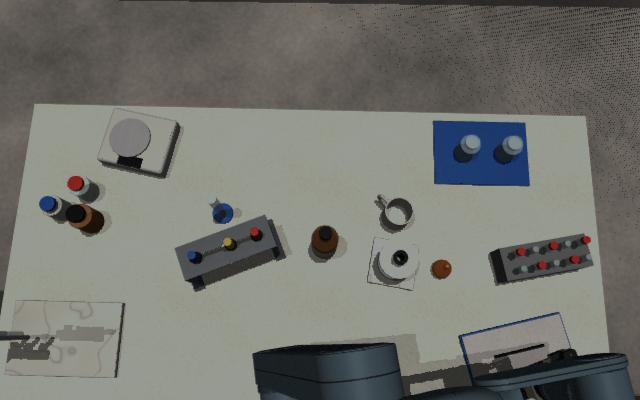

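View pics/side0.png

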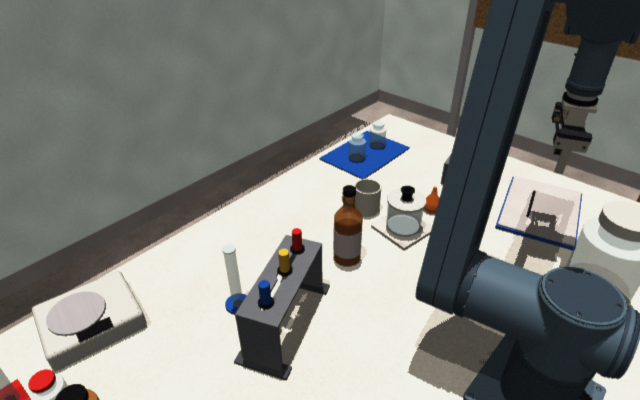

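The top view shows the blue head at (194,257), yellow at (229,243), red at (255,233), the rack plate running diagonally, and the sleeve at (400,257). In the side view they are at blue (265,290), yellow (285,260), red (297,238) and sleeve (407,193).

```bash
cat > h.py <<'E'
import numpy as np,cv2
def cloud(c):
    v,u=np.mgrid[:400,:640];z=c["z_map"]
    P=np.stack([(u-c["cx"])/c["fx"]*z,(v-c["cy"])/c["fy"]*z,z],-1)
    T=c["cam_to_world"];return P@T[:3,:3].T+T[:3,3]
def ray(c,u,v,h):
    T=c["cam_to_world"];d=T[:3,:3]@[(u-c["cx"])/c["fx"],(v-c["cy"])/c["fy"],1]
    return T[:3,3]+d*(h-T[2,3])/d[2]
HUE={"blue":(105,125),"yellow":(18,32),"red":(0,6)}
def heads(c,box):
    hsv=cv2.cvtColor(c["pixels"],cv2.COLOR_RGB2HSV);P=cloud(c);out={}
    x0,y0,x1,y1=box
    for n,(a,b) in HUE.items():
        m=np.zeros((400,640),bool);m[y0:y1,x0:x1]=True
        m&=(hsv[...,0]>=a)&(hsv[...,0]<=b)&(hsv[...,1]>120)&(hsv[...,2]>40)&(c["z_map"]>0)&(P[...,2]>.165)
        out[n]=m
    return out,P
def circ(p): # xy circle fit
    A=np.c_[2*p,np.ones(len(p))];s=np.linalg.lstsq(A,(p**2).sum(1),rcond=None)[0];return s[:2],np.sqrt(s[2]+s[:2]@s[:2])
def topcentre(P,m):
    p=P[m];zt=np.percentile(p[:,2],95);t=p[p[:,2]>zt-.006]
    (x,y),r=cv2.minEnclosingCircle(t[:,:2].astype(np.float32));return np.round([x,y,r,zt,len(t)],4),np.round(t.mean(0),4)
E
python3 - <<'E'
from h import *
for n,box in(("top",(170,215,290,290)),("side",(230,215,330,330))):
    c=dict(np.load(n+"0.npz"));M,P=heads(c,box)
    for k,m in M.items():
        print(n,k,m.sum(),topcentre(P,m))
    x0,y0,x1,y1=box
    B=P[y0-10:y1+10,x0-10:x1+10].reshape(-1,3);q=B[(abs(B[:,2]-.15)<.008)]
    print("plate",len(q),cv2.minAreaRect(q[:,:2].astype(np.float32)),np.median(q[:,2]))
    if n=="top":
        for b,lo,hi in(((380,235,425,285),.128,.15),((365,230,425,295),.1,.117),((305,220,345,265),.2,.24)):
            B=P[b[1]:b[3],b[0]:b[2]].reshape(-1,3);q=B[(B[:,2]>lo)&(B[:,2]<hi)]
            print(b,len(q),cv2.minEnclosingCircle(q[:,:2].astype(np.float32)),q.mean(0))
    else:
        B=P[175:215,390:425].reshape(-1,3);q=B[(B[:,2]>.128)&(B[:,2]<.15)];print(len(q),cv2.minEnclosingCircle(q[:,:2].astype(np.float32)),q.mean(0))
        B=P[175:245,380:430].reshape(-1,3);q=B[(B[:,2]>.1)&(B[:,2]<.115)];print(len(q),cv2.minEnclosingCircle(q[:,:2].astype(np.float32)),q.mean(0))
E
```

```text
top blue 60 (array([4.618e-01, 2.743e-01, 1.030e-02, 2.097e-01, 4.600e+01]), array([0.462 , 0.274 , 0.2068]))
top yellow 77 (array([4.980e-01, 1.879e-01, 1.040e-02, 2.096e-01, 4.000e+01]), array([0.4984, 0.1874, 0.2063]))
top red 59 (array([5.252e-01, 1.220e-01, 1.060e-02, 2.097e-01, 4.200e+01]), array([0.5256, 0.1216, 0.2068]))
plate 2879 ((0.5258787870407104, 0.21505653858184814), (0.16325052082538605, 0.2501901686191559), 22.152565002441406) 0.15070217432145405
(380, 235, 425, 285) 137 ((0.4796677827835083, -0.2538084089756012), 0.019606294110417366) [ 0.47974106 -0.25380778  0.13977738]
(365, 230, 425, 295) 1056 ((0.47934603691101074, -0.2538646459579468), 0.05322815477848053) [ 0.47812641 -0.25272785  0.10851076]
(305, 220, 345, 265) 143 ((0.5234249830245972, -0.05644848942756653), 0.016712313517928123) [ 0.52262856 -0.05598644  0.22474744]
side blue 220 (array([4.620e-01, 2.749e-01, 1.210e-02, 2.066e-01, 9.000e+01]), array([0.4606, 0.276 , 0.205 ]))
side yellow 196 (array([4.974e-01, 1.887e-01, 1.140e-02, 2.063e-01, 7.500e+01]), array([0.4963, 0.1891, 0.2045]))
side red 163 (array([5.264e-01, 1.231e-01, 1.220e-02, 2.064e-01, 6.100e+01]), array([0.5238, 0.1238, 0.2046]))
plate 3313 ((0.5557538866996765, 0.15844988822937012), (0.18545499444007874, 0.3801264762878418), 20.72649574279785) 0.15046448045202698
120 ((0.47995877265930176, -0.2548561096191406), 0.020796356722712517) [ 0.47872965 -0.25271523  0.13754244]
638 ((0.479550838470459, -0.25429147481918335), 0.056275077164173126) [ 0.47371198 -0.24395392  0.10780366]
```

```bash
cat >> h.py <<'E'
from scipy.spatial.transform import Rotation as R
def go(x,y,z,yaw):
    """delta in tool axes (cm, rad) from measured pose to tool-down at x,y,z with tool x at world yaw (deg)"""
    from bench import manip
    s=manip.sense();w,a,b,c=s["eef_rot"];R0=R.from_quat([a,b,c,w])
    G=R.from_euler("z",yaw,degrees=True)*R.from_euler("x",180,degrees=True)
    print("t",round(s["t"],2),"d",np.round(R0.inv().apply(np.array([x,y,z])-s["position"])*100,2),"rot",np.round((R0.inv()*G).as_rotvec(),3),"pos",s["position"].round(4),"w",round(s["grip_width"],3))
E
python3 - <<'E'
from h import *
u=np.array([-.385,.923]);u/=np.linalg.norm(u)  # toward blue
for n in("top","side"):
    c=dict(np.load(n+"0.npz"));P=cloud(c).reshape(-1,3)
    b=np.array([.4619,.2745]);r=np.array([.5255,.1225]);y=np.array([.498,.188]);u=(b-r)/np.linalg.norm(b-r);v=np.array([u[1],-u[0]])
    d=P[:,:2]-(b+r)/2;s=d@u;t=d@v
    q=(abs(P[:,2]-.1505)<.003)&(abs(t)<.06)&(abs(s)<.16)
    print(n,"u",u,"mid",(b+r)/2,"s",np.percentile(s[q],[0,.3,99.7,100]),"t",np.percentile(t[q],[0,1,99,100]),"yellow s",(y-(b+r)/2)@u)
    k=q&(abs(t)>.02);print(cv2.minAreaRect(np.c_[s,t][k].astype(np.float32)))
    k=(P[:,2]>.172)&(P[:,2]<.19)&(abs(s)<.13)&(t>.03)&(t<.2);print("cyl",k.sum(),np.c_[s,t][k].mean(0) if k.any() else "", (np.c_[s,t][k].min(0),np.c_[s,t][k].max(0)) if k.any() else '')
from bench import manip
go(.49,.19,.28,112.6)
E
```

```text
top u [-0.38599397  0.9225013 ] mid [0.4937 0.1985] s [-0.12193052 -0.12132535  0.12759557  0.12814061] t [-0.04555953 -0.04439578  0.04471192  0.0462274 ] yellow s -0.011346037758963971
((0.002940163016319275, 0.0004486069083213806), (0.24952687323093414, 0.09106609970331192), 0.2471354454755783)
cyl 110 [-0.00640439  0.12686578] (array([-0.02120292,  0.11294306]), array([0.00811644, 0.14194615]))
side u [-0.38599397  0.9225013 ] mid [0.4937 0.1985] s [-0.12329195 -0.12178821  0.12854021  0.1295144 ] t [-0.04610564 -0.04471316  0.04472672  0.0465633 ] yellow s -0.011346037758963971
((0.0030001625418663025, 0.00018309056758880615), (0.2530973553657532, 0.09164855629205704), 0.41431549191474915)
cyl 138 [-0.0042806   0.12583581] (array([-0.0210931 ,  0.11165756]), array([0.00913192, 0.14172657]))
t 0.1 d [ 52.54 -54.7   -6.1 ] rot [-1.00e-03 -2.00e-03 -1.59e+00] pos [ 0.2013 -0.5113  0.2179] w 0.998
```

Call:
play_rows(increments=[[0,0,-6,0,0,-0.15,0.5],[4,-4,-7,0,0,-0.32,0.5],[8,-8.2,-7,0,0,-0.48,0.5],[12,-12.4,-7,0,0,-0.64,0.5],[16,-16.6,-7,0,0,-0.8,0.5],[20,-20.8,-7,0,0,-0.96,0.5],[24,-25,-7,0,0,-1.12,0.5],[28,-29.2,-7,0,0,-1.28,0.5],[32,-33.4,-7,0,0,-1.44,0.5],[36,-37.5,-7,0,0,-1.59,0.5]])

```text
t: 1.35
position: [0.3993, -0.0291, 0.2886]
eef_rot: [0.0, 0.553, 0.833, 0.0]
contact_force: [0.7, -1.3, 0.4]
grip_width: 0.503
grip_force: 0.0
```

```bash
python3 -c "
from h import *
go(.498,.188,.25,112.7)"
```

```text
t 1.35 d [16.18 17.53  3.86] rot [0.    0.    0.003] pos [ 0.3993 -0.0291  0.2886] w 0.503
```

Call:
play_rows(increments=[[3,3.2,0,0,0,0,0.5],[6,6.4,0,0,0,0,0.5],[9,9.6,0,0,0,0,0.5],[12,13,0,0,0,0,0.5],[15,16.2,1,0,0,0,0.5],[16.2,17.5,2,0,0,0,0.5],[16.2,17.5,3.9,0,0,0,0.5],[16.2,17.5,3.9,0,0,0,0.5],[16.2,17.5,3.9,0,0,0,0.5],[16.2,17.5,3.9,0,0,0,0.5]])

```text
t: 2.6
position: [0.4989, 0.1853, 0.2506]
eef_rot: [0.001, 0.555, 0.832, 0.001]
contact_force: [-0.8, 0.4, 1.0]
grip_width: 0.502
grip_force: 0.0
```

Run:
```python
from h import *
from bench import cams,manip
go(.498,.188,.166,112.7)
s=manip.sense();c=cams.camera("wrist");np.savez("w0.npz",pos=s["position"],q=s["eef_rot"],**c)
cv2.imwrite("pics/w0.png",c["pixels"][:,:,::-1]);print(np.round(c["hand_eye"],3))
```

```text
t 2.6 d [0.29 0.01 8.46] rot [ 0.001  0.    -0.003] pos [0.4989 0.1853 0.2506] w 0.502
[[ 0.    -0.967 -0.254  0.072]
 [ 1.     0.     0.    -0.001]
 [-0.    -0.254  0.967 -0.166]
 [ 0.     0.     0.     1.   ]]
```

View pics/w0.png

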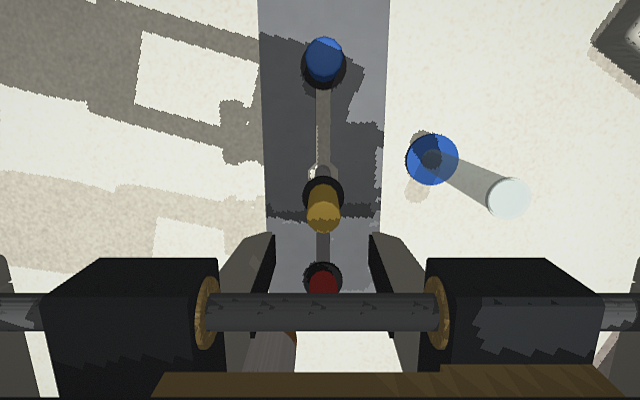

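The wrist view shows the jaws straddling the slot, yellow at (323,215), blue at (323,60), the opening's far edge near (320,164) and red at (322,283); the cylinder (505,195) is clear of the jaws.

```bash
cat >> h.py <<'E'
def wcam(c,pos,q):
    w,a,b,d=q;T=np.eye(4);T[:3,:3]=R.from_quat([a,b,d,w]).as_matrix();T[:3,3]=pos
    c["cam_to_world"]=T@c["hand_eye"];return c
C=np.array([.4925,.2013]);U=np.array([-.386,.9225]);V=np.array([.9225,.386])
def st(p): d=np.asarray(p)[:2]-C;return np.round([d@U*1000,d@V*1000],1)
E
python3 - <<'E'
from h import *
c=dict(np.load("w0.npz"));c=wcam(c,c["pos"],c["q"])
M,P=heads(c,(240,20,400,300))
for k,m in M.items(): print(k,m.sum(),st(topcentre(P,m)[0]),topcentre(P,m))
im=c["pixels"];print(im[156:182,323].tolist());
for r in(100,120,140): print(r,[int(x) for x in im[r,308:338].sum(1)])
for u,v in((317,110),(329,110),(323,164)):print(st(ray(c,u,v,.15)))
E
```

```text
blue 1315 [79.7  0.4] (array([4.621e-01, 2.750e-01, 1.100e-02, 2.062e-01, 1.222e+03]), array([0.4622, 0.2749, 0.205 ]))
yellow 1247 [-13.8  -0. ] (array([4.978e-01, 1.886e-01, 1.080e-02, 2.060e-01, 8.830e+02]), array([0.4976, 0.1892, 0.2049]))
red 384 [-78.4  -0.1] (array([5.227e-01, 1.289e-01, 8.100e-03, 1.878e-01, 1.040e+02]), array([0.5215, 0.1314, 0.1854]))
[[98, 95, 89], [95, 93, 86], [93, 91, 84], [93, 91, 84], [93, 92, 83], [94, 93, 86], [96, 93, 86], [98, 95, 88], [90, 88, 81], [69, 66, 66], [66, 65, 64], [68, 66, 65], [70, 68, 67], [74, 72, 72], [76, 72, 73], [75, 72, 73], [75, 72, 72], [77, 74, 74], [71, 69, 70], [52, 51, 51], [15, 15, 15], [25, 23, 25], [24, 24, 24], [25, 24, 26], [25, 25, 25], [23, 24, 26]]
100 [226, 225, 226, 225, 226, 228, 228, 194, 273, 273, 275, 279, 280, 277, 278, 281, 282, 290, 289, 289, 284, 282, 233, 234, 228, 226, 229, 229, 228, 229]
120 [227, 223, 225, 225, 222, 226, 224, 190, 279, 273, 273, 274, 271, 277, 282, 289, 287, 279, 275, 275, 273, 280, 270, 230, 230, 228, 230, 230, 232, 229]
140 [225, 222, 226, 227, 222, 226, 217, 200, 423, 387, 281, 271, 262, 271, 277, 285, 283, 289, 277, 280, 283, 288, 230, 224, 228, 224, 230, 230, 227, 227]
[50. -4.]
[49.9  4.8]
[10.2  0.3]
```

Call:
play_rows(increments=[[0.33,0,2,0,0,0,0.5],[0.33,0,4,0,0,0,0.5],[0.33,0,6,0,0,0,0.5],[0.33,0,7.5,0,0,0,0.5],[0.33,0,8.4,0,0,0,0.5],[0.33,0,8.4,0,0,0,0.5],[0.33,0,8.4,0,0,0,0.85],[0.33,0,8.4,0,0,0,0.85],[0.33,0,8.4,0,0,0,0.85],[0.33,0,8.4,0,0,0,0.85]])

```text
t: 3.9
position: [0.4977, 0.1889, 0.1661]
eef_rot: [0.0, 0.555, 0.832, 0.0]
contact_force: [0.3, 0.9, 2.0]
grip_width: 0.229
grip_force: 30.0
```

Run:
```python
from h import *
p=C-.040*U
go(p[0],p[1],.166,112.7)
from bench import manip
s=manip.sense();print(st(s["position"]),s["grip_force"],s["contact_force"])
```

```text
t 3.9 d [-2.65  0.01  0.01] rot [ 0.001  0.    -0.002] pos [0.4977 0.1889 0.1661] w 0.229
[-13.5  -0. ] 29.999115553800948 [0.26917423 0.86323524 2.001755  ]
```

Call:
play_rows(increments=[[-0.3,0,0,0,0,0,0.85],[-0.8,0,0,0,0,0,0.85],[-1.3,0,0,0,0,0,0.85],[-1.8,0,0,0,0,0,0.85],[-2.3,0,0,0,0,0,0.85],[-2.7,0,0,0,0,0,0.85],[-2.7,0,0,0,0,0,0.85],[-2.7,0,0,0,0,0,0.85],[-2.7,0,0,0,0,0,0.5],[-2.7,0,0,0,0,0,0.5]])

```text
t: 5.15
position: [0.5073, 0.1632, 0.1651]
eef_rot: [-0.0, 0.555, 0.832, -0.001]
contact_force: [0.2, -0.0, -0.1]
grip_width: 0.399
grip_force: 0.0
```

Run:
```python
from h import *
p=C+.0796*U
go(p[0],p[1],.166,112.7)
from bench import manip
s=manip.sense();print(st(s["position"]),s["grip_force"],s["contact_force"])
```

```text
t 5.15 d [12.05  0.07 -0.09] rot [-0.001  0.    -0.002] pos [0.5073 0.1632 0.1651] w 0.399
[-40.9  -1. ] 0.0 [ 0.24387837 -0.0459724  -0.10292301]
```

Raise, move over blue, lower, then check.

Call:
play_rows(increments=[[0,0,-2,0,0,0,0.5],[0,0,-5,0,0,0,0.5],[0,0,-7,0,0,0,0.5],[4,0,-7,0,0,0,0.5],[8,0,-7,0,0,0,0.5],[12,0.05,-7,0,0,0,0.5],[12.1,0.1,-7,0,0,0,0.5],[12.1,0.1,-7,0,0,0,0.5],[12.1,0.1,-5,0,0,0,0.5],[12.1,0.1,-3,0,0,0,0.5]])

```text
t: 6.4
position: [0.4629, 0.2746, 0.1952]
eef_rot: [0.0, 0.556, 0.831, 0.0]
contact_force: [-0.3, -0.8, -1.0]
grip_width: 0.503
grip_force: 0.0
```

Run:
```python
from h import *
p=C+.0796*U+.0003*V
go(p[0],p[1],.166,112.7)
from bench import cams
c=cams.camera("top");M,P=heads(c,(170,215,290,290))
for k,m in M.items():
    if m.sum()>5: print(k,m.sum(),st(topcentre(P,m)[0]),topcentre(P,m))
```

```text
t 6.4 d [ 0.06 -0.07  2.92] rot [ 0.     0.001 -0.004] pos [0.4629 0.2746 0.1952] w 0.503
yellow 81 [-42.6  -1.6] (array([5.075e-01, 1.614e-01, 1.080e-02, 2.084e-01, 5.300e+01]), array([0.5072, 0.1617, 0.2058]))
red 66 [-85.5  -0.3] (array([5.252e-01, 1.223e-01, 1.040e-02, 2.093e-01, 4.400e+01]), array([0.5254, 0.1228, 0.2061]))
```

Call:
play_rows(increments=[[0.06,-0.07,1,0,0,0,0.5],[0.06,-0.07,2,0,0,0,0.5],[0.06,-0.07,2.9,0,0,0,0.5],[0.06,-0.07,2.9,0,0,0,0.5],[0.06,-0.07,2.9,0,0,0,0.5],[0.06,-0.07,2.9,0,0,0,0.85],[0.06,-0.07,2.9,0,0,0,0.85],[0.06,-0.07,2.9,0,0,0,0.85],[0.06,-0.07,2.9,0,0,0,0.85],[0.06,-0.07,2.9,0,0,0,0.85]])

```text
t: 7.7
position: [0.4615, 0.2764, 0.1669]
eef_rot: [0.0, 0.555, 0.832, 0.0]
contact_force: [0.1, 0.9, 0.7]
grip_width: 0.232
grip_force: 30.0
```

Run:
```python
from h import *
p=C
go(p[0],p[1],.166,112.7)
from bench import manip
s=manip.sense();print(st(s["position"]),s["grip_force"],s["contact_force"])
```

```text
t 7.7 d [-8.12 -0.02  0.09] rot [ 0.001 -0.    -0.002] pos [0.4615 0.2764 0.1669] w 0.232
[81.2  0.4] 29.996152783278376 [0.13217599 0.92966875 0.6840116 ]
```

Call:
play_rows(increments=[[-0.4,0,0,0,0,0,0.85],[-1.4,0,0,0,0,0,0.85],[-2.4,0,0,0,0,0,0.85],[-3.4,0,0,0,0,0,0.85],[-4.4,0,0,0,0,0,0.85],[-5.4,0,0,0,0,0,0.85],[-6.4,0,0,0,0,0,0.85],[-7.4,0,0,0,0,0,0.85],[-8,0,0,0,0,0,0.85],[-8,0,0,0,0,0,0.85]])

```text
t: 8.95
position: [0.4923, 0.2012, 0.1668]
eef_rot: [0.0, 0.555, 0.832, -0.0]
contact_force: [-0.6, 1.3, 6.0]
grip_width: 0.227
grip_force: 30.0
```

Run:
```python
from h import *
from bench import manip,cams
s=manip.sense();print(st(s["position"]),s["position"],s["grip_force"],s["contact_force"])
c=cams.camera("top");M,P=heads(c,(170,215,290,290))
for k,m in M.items():
    if m.sum()>5: print(k,m.sum(),st(topcentre(P,m)[0]),topcentre(P,m))
c=cams.camera("side");cv2.imwrite("pics/s1.png",cv2.resize(c["pixels"][200:380,200:380,::-1],None,fx=3,fy=3))
M,P=heads(c,(230,215,330,330))
for k,m in M.items():
    if m.sum()>5: print(k,m.sum(),st(topcentre(P,m)[0]),topcentre(P,m))
```

```text
[ 0.  -0.2] [0.49233526 0.20123347 0.16683512] 29.999195705750026 [-0.6317642   1.29554283  6.04569359]
yellow 81 [-41.8  -1.3] (array([5.074e-01, 1.622e-01, 1.050e-02, 2.089e-01, 4.500e+01]), array([0.5068, 0.1622, 0.2059]))
red 63 [-85.9  -0.5] (array([5.252e-01, 1.219e-01, 1.000e-02, 2.095e-01, 4.100e+01]), array([0.5249, 0.1219, 0.2067]))
blue 141 [ 0.7 -1.7] (array([4.907e-01, 2.013e-01, 9.800e-03, 2.063e-01, 5.200e+01]), array([0.4914, 0.2028, 0.2049]))
yellow 90 [22.  -2.9] (array([4.813e-01, 2.205e-01, 3.970e-02, 2.830e-01, 6.400e+01]), array([0.4807, 0.2206, 0.2806]))
red 17 [-80.9 -10.2] (array([5.143e-01, 1.227e-01, 3.400e-03, 1.808e-01, 6.000e+00]), array([0.5145, 0.1218, 0.1788]))
```

View pics/s1.png

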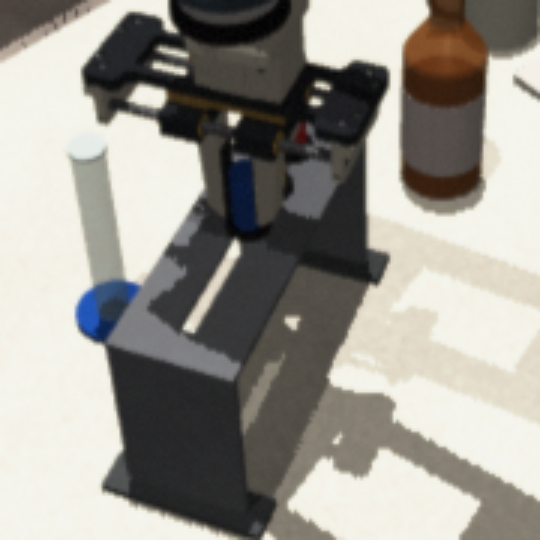

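The side crop shows the blue head gripped over the wide opening at (245,195), with the slot behind it clear. Lifting gently next.

Call:
play_rows(increments=[[0,0,-0.2,0,0,0,0.85],[0,0,-0.4,0,0,0,0.85],[0,0,-0.7,0,0,0,0.85],[0,0,-1,0,0,0,0.85],[0,0,-1.3,0,0,0,0.85],[0,0,-1.6,0,0,0,0.85],[0,0,-2,0,0,0,0.85],[0,0,-2.4,0,0,0,0.85],[0,0,-2.8,0,0,0,0.85],[0,0,-3,0,0,0,0.85]])

```text
t: 10.3
position: [0.4921, 0.2024, 0.197]
eef_rot: [0.0, 0.555, 0.832, 0.0]
contact_force: [-0.1, -0.8, -1.6]
grip_width: 0.226
grip_force: 30.0
```

Run:
```python
from h import *
from bench import manip,cams
s=manip.sense();print(st(s["position"]),s["position"],s["grip_force"],s["contact_force"],s["wrist_torque"])
c=cams.camera("side");
M,P=heads(c,(230,180,330,330));m=M["blue"];print(m.sum(),st(topcentre(P,m)[0]),topcentre(P,m))
```

```text
[ 1.2 -0. ] [0.49205018 0.20236733 0.19704263] 29.994291796465404 [-0.12895791 -0.75427711 -1.60299247] [-0.06895459 -0.14003227 -0.04177689]
168 [ 2.2 -0.2] (array([4.915e-01, 2.033e-01, 1.040e-02, 2.362e-01, 5.500e+01]), array([0.491 , 0.2044, 0.2349]))
```

Call:
play_rows(increments=[[0,0,-1,0,0,0,0.85],[0,0,-2.5,0,0,0,0.85],[0,0,-4.5,0,0,0,0.85],[0,0,-6.5,0,0,0,0.85],[0,0,-8.5,0,0,0,0.85],[0,0,-10.5,0,0,0,0.85],[0,0,-12.5,0,0,0,0.85],[0,0,-14.5,0,0,0,0.85],[0,0,-16.5,0,0,0,0.85],[0,0,-18,0,0,0,0.85]])

```text
t: 11.6
position: [0.492, 0.2024, 0.3787]
eef_rot: [0.001, 0.555, 0.832, 0.001]
contact_force: [0.3, 0.2, -1.7]
grip_width: 0.231
grip_force: 30.0
```

Run:
```python
from h import *
from bench import manip
s=manip.sense();print(s["qpos"].round(2))
go(.44,-.03,.375,112.7)
go(.4797,-.2542,.375,112.7)
go(.4797,-.2542,.375,85)
```

```text
[ 0.18  0.17  1.27  0.    1.7  -0.21]
t 11.6 d [-19.46 -13.72   0.35] rot [ 0.002  0.    -0.002] pos [0.492  0.2024 0.3787] w 0.231
t 11.6 d [-41.69 -18.66   0.34] rot [ 0.002  0.    -0.002] pos [0.492  0.2024 0.3787] w 0.231
t 11.6 d [-41.69 -18.66   0.34] rot [ 0.002 -0.     0.481] pos [0.492  0.2024 0.3787] w 0.231
```

Call:
play_rows(increments=[[-1.5,-1,0,0,0,0,0.85],[-4,-3,0,0,0,0,0.85],[-7,-5,0,0,0,0,0.85],[-10,-7,0,0,0,0,0.85],[-13,-9,0,0,0,0,0.85],[-16,-11.2,0,0,0,0,0.85],[-19.5,-13.5,0,0,0,0,0.85],[-23,-14.6,0,0,0,0,0.85],[-27,-15.5,0,0,0,0,0.85],[-31,-16.4,0,0,0,0,0.85]])

```text
t: 12.85
position: [0.4584, -0.1486, 0.3761]
eef_rot: [-0.001, 0.555, 0.832, -0.0]
contact_force: [0.1, -0.1, -1.0]
grip_width: 0.233
grip_force: 30.0
```

Call:
play_rows(increments=[[-3.5,-0.8,0,0,0,0,0.85],[-6.5,-1.4,0,0,0,0,0.85],[-9,-1.9,0,0,0,0,0.85],[-10.5,-2.2,0,0,0,0,0.85],[-10.7,-2.3,2,0,0,0,0.85],[-10.7,-2.3,4,0,0,0,0.85],[-10.7,-2.3,6,0,0,0,0.85],[-10.7,-2.3,7,0,0,0,0.85],[-10.7,-2.3,7,0,0,0,0.85],[-10.7,-2.3,7,0,0,0,0.85]])

```text
t: 14.1
position: [0.4796, -0.2546, 0.3076]
eef_rot: [0.001, 0.555, 0.832, -0.0]
contact_force: [-0.6, -0.1, -1.3]
grip_width: 0.232
grip_force: 30.0
```

```bash
cat > look.py <<'E'
from h import *
from bench import manip,cams
import sys
go(.4797,-.2542,.29,112.7)
s=manip.sense();print(s["contact_force"].round(1),s["grip_force"])
for n in("side","top"):
    c=cams.camera(n);b=(340,90,480,260) if n=="side" else (340,190,460,300)
    hsv=cv2.cvtColor(c["pixels"],cv2.COLOR_RGB2HSV);P=cloud(c)
    m=(hsv[...,0]>=105)&(hsv[...,0]<=125)&(hsv[...,1]>150)&(hsv[...,2]>40)&(c["z_map"]>0)&(P[...,2]>.15)
    k=np.zeros_like(m);k[b[1]:b[3],b[0]:b[2]]=1;m&=k
    if m.sum()>10: 
        v,u=np.nonzero(m);print(n,m.sum(),topcentre(P,m),u.min(),u.max(),v.min(),v.max())
    cv2.imwrite(f"pics/{n}{sys.argv[1]}.png",cv2.resize(c["pixels"][b[1]:b[3],b[0]:b[2],::-1],None,fx=3,fy=3));np.savez(f"{n}{sys.argv[1]}.npz",**c)
E
python3 look.py 2
```

```text
t 14.1 d [0.04 0.02 1.76] rot [ 0.001  0.001 -0.002] pos [ 0.4796 -0.2546  0.3076] w 0.232
[-0.6 -0.1 -1.3] 29.994393971865065
side 150 (array([ 4.773e-01, -2.513e-01,  8.900e-03,  3.464e-01,  3.200e+01]), array([ 0.4772, -0.2517,  0.3447])) 411 420 119 138
```

View pics/side2.png

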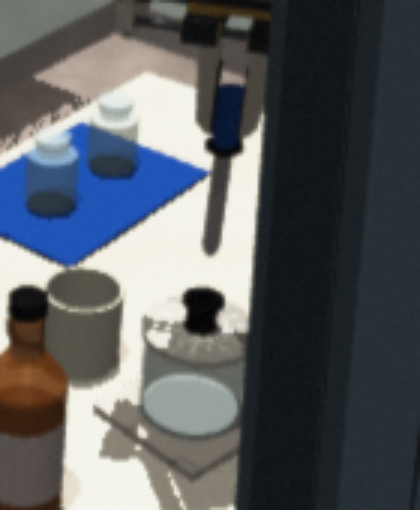

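The side crop shows the probe above the sleeve: collar at (225,147), tip at (212,250), rim at (203,298) in crop pixels. I'll check the tilt numerically using the shaft's depth points.

```bash
cat > shaft.py <<'E'
from h import *
import sys
def axis(c,lo,hi,b,c0=(.4797,-.2542),rad=.03,r=.008):
    P=cloud(c)[b[1]:b[3],b[0]:b[2]];k=(P[...,2]>lo)&(P[...,2]<hi)&(np.hypot(P[...,0]-c0[0],P[...,1]-c0[1])<rad)&(c["z_map"][b[1]:b[3],b[0]:b[2]]>0)
    C0=c["cam_to_world"][:3,3];out=[]
    for v in range(k.shape[0]):
        u=np.nonzero(k[v])[0]
        if len(u)<3: continue
        p=P[v,u]; z=p[:,2].mean(); um=(u.min()+u.max())/2+b[0]
        # ray of centre column, taken at the front-surface depth + r
        T=c["cam_to_world"];d=T[:3,:3]@[(um-c["cx"])/c["fx"],(v+b[1]-c["cy"])/c["fy"],1];h=np.hypot(*d[:2])
        dist=np.min((p[:,:2]-C0[:2])@d[:2]/h)+r
        q=C0+d*dist/h;out.append(np.r_[q,um,v+b[1],len(u)])
    return np.array(out)
if __name__=="__main__":
    n=sys.argv[1];c=dict(np.load(f"side{n}.npz"));lo,hi=float(sys.argv[2]),float(sys.argv[3])
    a=axis(c,lo,hi,(380,90,430,235));print(a.round(4))
    T=c["cam_to_world"];C0=T[:3,3];side=np.array([T[0,0],T[1,0]]);side/=np.linalg.norm(side)
    print("lateral/z fit",np.polyfit(a[:,2],a[:,:2]@side,1),"view/z",np.polyfit(a[:,2],a[:,:2]@[side[1],-side[0]],1))
    g=np.array([.4797,-.2542]);print("goal lateral",g@side,"view",g@[side[1],-side[0]],side)
    h=ray(c,0,0,.14)
E
python3 shaft.py 2 .195 .28
```

```text
[[ 4.810e-01 -2.600e-01  2.759e-01  4.140e+02  1.440e+02  3.000e+00]
 [ 4.802e-01 -2.567e-01  2.748e-01  4.135e+02  1.450e+02  5.000e+00]
 [ 4.780e-01 -2.534e-01  2.741e-01  4.135e+02  1.460e+02  6.000e+00]
 [ 4.806e-01 -2.562e-01  2.690e-01  4.130e+02  1.470e+02  7.000e+00]
 [ 4.797e-01 -2.552e-01  2.669e-01  4.130e+02  1.480e+02  7.000e+00]
 [ 4.791e-01 -2.549e-01  2.643e-01  4.130e+02  1.490e+02  7.000e+00]
 [ 4.804e-01 -2.553e-01  2.608e-01  4.125e+02  1.500e+02  6.000e+00]
 [ 4.803e-01 -2.558e-01  2.577e-01  4.125e+02  1.510e+02  6.000e+00]
 [ 4.805e-01 -2.569e-01  2.542e-01  4.125e+02  1.520e+02  6.000e+00]
 [ 4.797e-01 -2.560e-01  2.520e-01  4.125e+02  1.530e+02  6.000e+00]
 [ 4.804e-01 -2.554e-01  2.490e-01  4.120e+02  1.540e+02  7.000e+00]
 [ 4.796e-01 -2.546e-01  2.467e-01  4.120e+02  1.550e+02  7.000e+00]
 [ 4.794e-01 -2.549e-01  2.438e-01  4.120e+02  1.560e+02  7.000e+00]
 [ 4.803e-01 -2.547e-01  2.405e-01  4.115e+02  1.570e+02  6.000e+00]
 [ 4.807e-01 -2.560e-01  2.368e-01  4.115e+02  1.580e+02  6.000e+00]
 [ 4.807e-01 -2.567e-01  2.335e-01  4.115e+02  1.590e+02  6.000e+
[... 358 characters left out ...]
-01 -2.549e-01  2.163e-01  4.105e+02  1.650e+02  6.000e+00]
 [ 4.793e-01 -2.539e-01  2.142e-01  4.105e+02  1.660e+02  6.000e+00]
 [ 4.794e-01 -2.546e-01  2.108e-01  4.105e+02  1.670e+02  6.000e+00]
 [ 4.788e-01 -2.542e-01  2.081e-01  4.105e+02  1.680e+02  6.000e+00]
 [ 4.792e-01 -2.557e-01  2.042e-01  4.105e+02  1.690e+02  6.000e+00]
 [ 4.804e-01 -2.558e-01  2.005e-01  4.100e+02  1.700e+02  7.000e+00]
 [ 4.803e-01 -2.563e-01  1.972e-01  4.100e+02  1.710e+02  7.000e+00]
 [ 4.786e-01 -2.566e-01  1.948e-01  4.105e+02  1.720e+02  4.000e+00]]
lateral/z fit [ 0.0037808  -0.18459108] view/z [-0.01407595 -0.5082506 ]
goal lateral -0.1844457545901405 view -0.5105971931118244 [-0.74058506 -0.67196262]
```

Call:
play_rows(increments=[[0.05,0.02,1,0,0,0,0.85],[0.05,0.02,2,0,0,0,0.85],[0.05,0.02,3,0,0,0,0.85],[0.05,0.02,4,0,0,0,0.85],[0.05,0.02,4.3,0,0,0,0.85],[0.05,0.02,4.7,0,0,0,0.85],[0.05,0.02,5.1,0,0,0,0.85],[0.05,0.02,5.5,0,0,0,0.85],[0.05,0.02,5.8,0,0,0,0.85],[0.05,0.02,6.1,0,0,0,0.85]])

```text
t: 15.45
position: [0.4793, -0.254, 0.2455]
eef_rot: [0.0, 0.555, 0.832, -0.0]
contact_force: [-0.7, 0.0, -2.1]
grip_width: 0.229
grip_force: 30.0
```

```bash
python3 look.py 3; python3 shaft.py 3 .155 .215 | tail -2
```

```text
t 15.45 d [-0.04  0.03 -4.45] rot [ 0.     0.    -0.002] pos [ 0.4793 -0.254   0.2455] w 0.229
[-0.7  0.  -2.1] 29.994282209663652
side 140 (array([ 4.779e-01, -2.512e-01,  9.900e-03,  2.844e-01,  3.200e+01]), array([ 0.4771, -0.2502,  0.2825])) 402 417 142 160
lateral/z fit [-0.01433484 -0.18134005] view/z [ 0.0164386  -0.51344237]
goal lateral -0.1844457545901405 view -0.5105971931118244 [-0.74058506 -0.67196262]
```

View pics/side3.png

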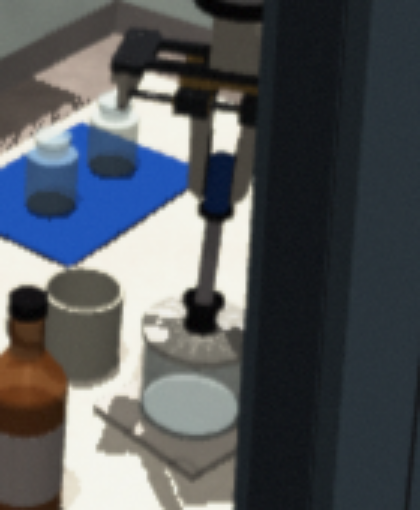

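The tip is inside the sleeve (shaft enters the rim at (205,295) in the crop) with no sideways force. Continuing down.

Call:
play_rows(increments=[[0,0,0.8,0,0,0,0.85],[0,0,1.6,0,0,0,0.85],[0,0,2.4,0,0,0,0.85],[0,0,3.2,0,0,0,0.85],[0,0,4,0,0,0,0.85],[0,0,4.8,0,0,0,0.85],[0,0,5.6,0,0,0,0.85],[0,0,6.4,0,0,0,0.85],[0,0,7.2,0,0,0,0.85],[0,0,7.9,0,0,0,0.85]])

```text
t: 16.8
position: [0.4793, -0.2539, 0.1661]
eef_rot: [-0.0, 0.555, 0.832, 0.0]
contact_force: [-0.4, 0.3, -1.0]
grip_width: 0.229
grip_force: 30.0
```

```bash
python3 look.py 4
```

```text
t 16.8 d [ -0.04   0.03 -12.39] rot [-0.    -0.    -0.002] pos [ 0.4793 -0.2539  0.1661] w 0.229
[-0.4  0.3 -1. ] 29.994261013926007
side 161 (array([ 5.177e-01, -2.085e-01,  1.380e-02,  2.846e-01,  1.500e+01]), array([ 0.52  , -0.2112,  0.285 ])) 376 413 142 186
```

Call:
play_rows(increments=[[0,0,0.2,0,0,0,0.85],[0,0,0.3,0,0,0,0.85],[0,0,0.4,0,0,0,0.85],[0,0,0.5,0,0,0,0.85],[0,0,0.6,0,0,0,0.85],[0,0,0.7,0,0,0,0.85],[0,0,0.8,0,0,0,0.85],[0,0,0.9,0,0,0,0.85],[0,0,1,0,0,0,0.85],[0,0,1,0,0,0,0.85]])

```text
t: 18.15
position: [0.4793, -0.2539, 0.1569]
eef_rot: [0.0, 0.555, 0.832, -0.0]
contact_force: [-0.3, 0.4, 0.8]
grip_width: 0.233
grip_force: 30.0
```

Call:
play_rows(increments=[[0,0,0.05,0,0,0,0.85],[0,0,0.1,0,0,0,0.85],[0,0,0.15,0,0,0,0.85],[0,0,0.15,0,0,0,0.85],[0,0,0.15,0,0,0,0.85],[0,0,0.15,0,0,0,0.85],[0,0,0.15,0,0,0,0.85],[0,0,0.15,0,0,0,0.85],[0,0,0.15,0,0,0,0.85],[0,0,0.15,0,0,0,0.85]])

```text
t: 19.4
position: [0.4794, -0.254, 0.1568]
eef_rot: [0.001, 0.555, 0.832, -0.0]
contact_force: [-3.9, 2.6, 9.8]
grip_width: 0.23
grip_force: 30.0
```

The collar is on the rim (9.8 N upward force), so I'll release and retreat.

Call:
play_rows(increments=[[0,0,0,0,0,0,0.85],[0,0,0,0,0,0,0.5],[0,0,0,0,0,0,0.5],[0,0,0,0,0,0,0.5],[0,0,-1,0,0,0,0.5],[0,0,-3,0,0,0,0.5],[0,0,-5,0,0,0,0.5],[0,0,-8,0,0,0,0.5],[0,0,-12,0,0,0,0.5],[0,0,-16,0,0,0,0.5]])

```text
t: 20.65
position: [0.4792, -0.2539, 0.317]
eef_rot: [0.0, 0.555, 0.832, -0.0]
contact_force: [1.6, -0.4, 0.8]
grip_width: 0.503
grip_force: 0.0
```

Call:
play_rows(increments=[[0,-3,0,0,0,0,0.5],[0,-6,0,0,0,0,0.5],[0,-9,0,0,0,0,0.5],[0,-12,0,0,0,0,0.5],[0,-12,0,0,0,0,0.5],[0,-12,0,0,0,0,0.5],[0,-12,0,0,0,0,0.5],[0,-12,0,0,0,0,0.5],[0,-12,0,0,0,0,0.5],[0,-12,0,0,0,0,0.5]])

```text
t: 21.9
position: [0.3687, -0.2999, 0.3151]
eef_rot: [-0.0, 0.555, 0.832, 0.0]
contact_force: [-0.4, -0.7, 0.8]
grip_width: 0.498
grip_force: 0.0
```

```bash
python3 look.py 5
python3 - <<'E'
from h import *
c=dict(np.load("top5.npz"));M,P=heads(c,(170,215,290,290))
for k in("yellow","red"): print(k,M[k].sum(),st(topcentre(P,M[k])[0]),topcentre(P,M[k]))
t=c["pixels"][190:300,160:460,::-1];s=dict(np.load("side5.npz"))["pixels"][120:330,220:460,::-1]
cv2.imwrite("pics/fin.png",np.vstack([cv2.resize(t,(600,220)),cv2.resize(s,(430,376)) if 0 else cv2.copyMakeBorder(cv2.resize(s,(430,376)),0,0,0,170,0)]))
E
```

```text
t 21.9 d [-0.05 12.    2.51] rot [ 0.    -0.    -0.002] pos [ 0.3687 -0.2999  0.3151] w 0.498
[-0.4 -0.7  0.8] 0.0
side 110 (array([ 4.787e-01, -2.521e-01,  9.400e-03,  1.961e-01,  3.100e+01]), array([ 0.4777, -0.2519,  0.1946])) 405 413 171 188
top 55 (array([ 4.785e-01, -2.548e-01,  1.030e-02,  1.987e-01,  4.600e+01]), array([ 0.4786, -0.2545,  0.1955])) 400 408 251 258
yellow 81 [-41.9  -1.3] (array([5.075e-01, 1.622e-01, 1.060e-02, 2.081e-01, 4.900e+01]), array([0.5081, 0.1618, 0.2058]))
red 65 [-85.8  -1.1] (array([5.246e-01, 1.217e-01, 1.040e-02, 2.093e-01, 4.700e+01]), array([0.5246, 0.1223, 0.2066]))
```

View pics/fin.png

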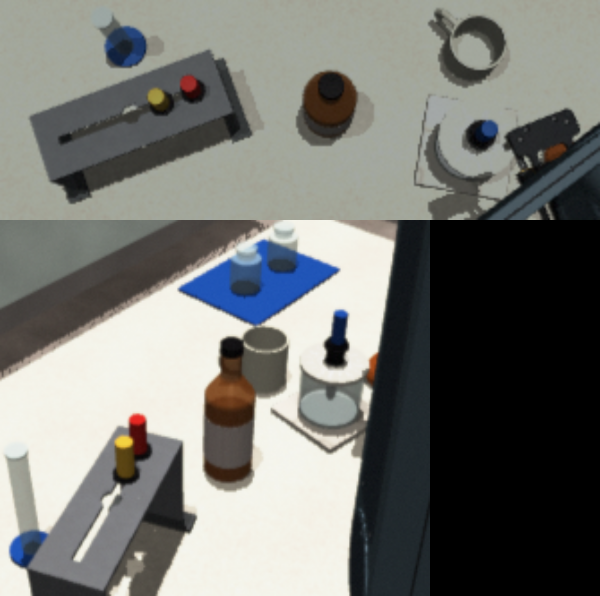

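The blue probe stands upright in the sleeve at (338,330), with its head top at about 0.195 m as expected. Yellow and red hang in the rack at (124,457) and (138,435), and the bottle, cylinder, bulb and mug are where they were.

```bash
python3 -c "
from bench import job
print(job.job_done())"
```

```text
the job is handed in; nothing more can be done
None
```

The job is handed in at about 22 s of the 62 s allowed: the blue probe stands fully down in the guide sleeve, the yellow and red probes still hang in the rack, and the last pictures show the bystanders undisturbed (the judge returned no verdict).

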